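Heft the coin tube and lock it into the bay for its fill

ROBOT

A 6-joint arm with a two-finger parallel gripper is mounted at the origin on the work surface. World frame = base frame: x ahead of the robot, y to its left, z up, the work surface at z = 0. Lengths are in m, angles in rad, forces in N, time in s.
With the tool pointing down it reaches from about 0.375 to 0.975 m from the base axis. Payload 3.8 kg.
Tool frame: the origin (TCP) lies midway between the tips of the shut fingers; the grasp point (between the pads) lies 19 mm behind it (bot.grip_point_offset is the z of the grasp point in the tool frame, in m); z points along the fingers, y is the line along which they close (so a half turn about z gives the same grasp; the last joint's range is limited). The gripper opens to 85 mm and grips with 20 to 120 N. Pads are 22 mm wide; open, the fingers measure 114 mm over their backs; the gripper's body (76 mm by 85 mm) begins 54 mm behind the grasp point. The pads swing forward as they close: fully open they stand 13 mm farther back than shut.
Start: joints at [-1.35, 0.264, 1.604, -0, 1.274, -0.037], TCP at [0.172, -0.653, 0.231] pointing down, gripper open.
Joint ranges: [-2.63, 2.63], [-0.94, 2.18], [0.31, 2.57], [-1.31, 4.45], [0, 2.66], [-2.55, 2.55]. Speed limits (rad/s): [2.57, 2.57, 3.14, 3.14, 3.14, 3.14].

INTERFACE

Orientations are given as a rotation vector (axis times angle).
In Python, from workcell import sensors, optics, order, bot gives the robot as it stands.
- The arm moves only by the tool play_rows, never from a script. Its argument "commands" is a list of rows, each a list of 6 numbers: the shift along the tool's x, y, z in cm, then the turn, a rotation vector about the tool's x, y, z in rad. In form: [[dx, dy, dz, wx, wy, wz], ...]. A call has 1 to 5 rows; each row shifts and turns the commanded pose from where the row before left it, along the tool's axes as they then stand; what a row does not reach is not made up. A row lasts 1/12 s, in which the tool goes at most 41.7 mm and 7.16 degrees, less where a joint would pass 70% of its speed; a pose out of reach is approached as far as the arm can. A call with a gripper value outside its range is refused whole. "grip" is the closure, from 0 (fully open) to 1 (shut), set as the call begins (left out, the last holds). The fingers move at their own pace and stop on an object; "force" is the grip in N (left out, the last holds). Time passes only in rows, so rows that do not move let the fingers close. It gives the time, the measured TCP pose, the force, the opening and the grip force at its end, in the units of the state.
- sensors.read_state(): the state, without advancing time (a new reading comes with each control period).
- optics.read_camera(name): name is "scene" or "top" or "wrist"; returns the picture (400x640x3 uint8, red, green, blue); there is no depth.
- optics.camera_info(name): a dict with "mtx" (3x3 intrinsics, pixels), "R" (3x3) and "t" (3): a world point X has camera coordinates R X + t. Camera axes: x right, y down, z forward; pixel columns grow to the right and rows downward; lengths in m; the calibration is good to about 2 mm. A picture is of the moment at which its call begins: read the wrist's pose just before it. camera_info takes no time and is no camera call; for the wrist camera it gives the pose at the moment of the call.
- order.finish_job(): hands the job in; it is judged then, once.
The state is a dict: "time": time; "q": joint angles; "joint_vel": joint speeds; "joint_torque": joint torques, N m; "tool_pos": TCP position; "tcp_rot": TCP orientation; "wrist_force": force on the tool from outside, world axes, zero at the start; "torque": the same for the moment, N m; "width": opening from 0.0 (shut) to 1.0 (fully open); "grip_force": force on a finger pad.
Only numpy, scipy, OpenCV 4.12 (cv2) and the standard library are available. Lean on these libraries where they do the work, as an engineer would, in place of code of your own. Each camera call takes 0.05 s, during which the arm holds its last target. There are 200 camera calls.

TASK

Lift the closed coin tube out of the orange cradle, judge its weight in the hand, and lock it into the right bayonet socket of the carrier: one stud for nearly empty (under 300 g), two studs for part filled (300 to 500 g), three studs for full (over 500 g). Press and turn it clockwise by feel until it is locked upright in the socket, without forcing it, then let go; leave everything else on the counter where it is.

Things in the scene. Friction and masses are not known exactly. Their poses are not given: they have to be found in the camera images.
- tube_center (a point): Centre, half-way up (73 mm above the foot), of the closed coin tube, the only thing to handle: 146 mm tall, upright in the cradle's cup; z up along its axis. Grey body 40 mm in diameter from 28 to 110 mm above the foot, black cap 42 mm in diameter from 110 to 116 mm, grip bar above. All tubes look alike; the whole weighs anything from 120 to 680 g, which shows only in the hand.
- tube_grip (a point): Middle of the tube's black grip bar, 131 mm above the foot: the bar is 38 mm long along the tube's x, 16 mm thick along its y (pinch it across this), and 30 mm high, standing on the cap. Same axes as tube_center; the lugs lie along the bar.
- tube_foot (a point): Point on the tube's axis at the underside of its aluminium spigot; same axes as tube_center. The spigot is 32 mm in diameter and 28 mm long, its lowest 5 mm tapered to 24 mm. Two opposite steel lugs stand out from it along +x and -x: 6 mm wide, 10 to 15 mm above the foot, reaching 23 mm from the axis.
- bay_one: Bay for tubes under 300 g: black base plate 98 x 98 x 6 mm with ONE white stud (11 mm across) near its front edge and one near its back edge, carrying a round bayonet socket 72 mm across. Origin on the socket axis at the plate's underside, on the rail; z up. The socket's top ring is 27 to 34.5 mm above the origin, bore 34 mm, with two opposite lug slots 9.5 mm wide out to 24.5 mm from the axis.
- bay_two: Bay for tubes of 300 to 500 g: as bay_one with TWO studs (28 mm apart) at front and back. All sockets: the slots lie along the bay's x axis give or take 17 degrees (0.3 rad), different in each bay as the rings are clamped by hand: press lightly and turn until the lugs drop in. With the lugs lying on top of the ring the foot is 24.5 mm above the bay's origin. Over 60 N in all the socket cracks.
- bay_three: Bay for tubes over 500 g: as bay_one with THREE studs. All sockets: with its lugs in the slots the tube sinks until its foot meets a spring plunger 14.5 mm above the origin (yields at 9 N, plus 1 N per mm, solid at 8 mm). With the foot pressed below 12 mm (10 is good) it turns clockwise seen from above, 50 degrees (0.87 rad) from the slots to a hard stop.
- rail: Carrier rail, a fixed steel plate 106 x 370 x 6 mm, long along its y; origin under its centre. The three bays stand on it 120 mm apart, in any order, axes parallel to the rail's. When a tube turned to its stop is let up, the spring lifts its lugs into pockets under the ring: locked, foot again 14.5 mm above the bay's origin. Let go between slot and stop it hangs 2.5 mm lower, not locked.
- cradle: Orange plastic coin cradle fixed on the counter: base plate 90 x 90 x 8 mm, round cup 68 mm across outside, 56 mm inside, rim 36 mm above the counter, inner floor 8 mm above the counter on which the tube's foot stands; a trough with a row of coins, up to 36 mm high, runs 145 mm out along +x. Origin on the cup's axis at counter height.
- coil_mid (a point): Bystander: grey sensor coil module, 70 x 50 x 33 mm; this point is 10 mm above the middle of its underside.
- disc: Bystander: polished aluminium calibration disc, 60 mm across, 10 mm thick, lying flat; origin under its centre.
- key_large: Bystander: steel hex key 6 mm thick, lying flat, long leg 90 mm along its x, short leg 32 mm; origin under the middle of the long leg.
- key_small: Bystander: steel hex key 5 mm thick, lying flat, long leg 75 mm along its x, short leg 26 mm; origin under the middle of the long leg.
- validator: Bystander: grey coin acceptor unit standing upright, 58 x 104 x 97 mm; origin under its centre.
- screwdriver: Bystander: screwdriver 190 mm long, lying along its x.
- dish: Bystander: small white open parts dish 80 x 110 x 30 mm; origin under its centre.

How it is judged:
By the outcome, as a careful person would: the job done as asked, in the order asked, and still so for the second after the job is handed in, with the robot touching nothing.
It also fails if it takes over 58 s, if anything falls off the work surface, if the arm or the gripper's body presses on something with over 40 N, if the wrist force passes 120 N, or if a joint passes its speed limit or range.

## Working session

There is one attempt and no reset: what is moved stays moved. The work goes in short steps, Python scripts to look and compute and a tool call to move; the robot and the scene stay as the last step left them, time stands still between calls to the robot, and variables do not carry over. Pictures are saved under pics/ and viewed, at most 10 in all, crops included, and the job is handed in when it is done.

Besides the shell and the picture viewer there is one more tool, called after ">>>" as name(argument=value, ...), one argument or row to a line, values as JSON. play_rows: Moves the arm, as the interface text tells. Its arguments: {"type":"object","properties":{"commands":{"type":"array","items":{"type":"array","items":{"type":"number"}}},"grip":{"type":"number"},"force":{"type":"number"}},"required":["commands"]}

```bash
mkdir -p pics; ls
python3 - <<'E'
from workcell import sensors, optics, order, bot
import cv2,numpy as np
s=sensors.read_state();print({k:np.round(v,3) for k,v in s.items()},bot.grip_point_offset)
for n in ["top","scene"]:
    cv2.imwrite(f"pics/{n}0.png",optics.read_camera(n)[:,:,::-1])
    c=optics.camera_info(n);print(n,c['mtx'],c['R'],c['t'])
E
```

```text
pics
{'time': np.float64(0.0), 'q': array([-1.35 ,  0.265,  1.605, -0.   ,  1.274, -0.037]), 'joint_vel': array([-0.   , -0.001, -0.001,  0.001,  0.002, -0.   ]), 'joint_torque': array([ 2.0000e-03, -5.1511e+01, -3.6732e+01, -0.0000e+00,  1.3000e-02,
       -0.0000e+00]), 'tool_pos': array([ 0.172, -0.652,  0.23 ]), 'tcp_rot': array([-3.113, -0.404,  0.   ]), 'wrist_force': array([ 0.495,  0.147, -0.915]), 'torque': array([-0.025,  0.025, -0.009]), 'grip_force': np.float64(0.0), 'width': np.float64(1.001)} -0.0187
top [[486.11718601   0.         316.81391547]
 [  0.         486.11718601 195.4981514 ]
 [  0.           0.           1.        ]] [[-0.02678142 -0.9994583  -0.01912737]
 [-0.98529337  0.02962243 -0.16828396]
 [ 0.1687594   0.01433918 -0.98555297]] [0.07288957 0.60539747 1.08826747]
scene [[514.29561905   0.         320.7985934 ]
 [  0.         514.29561905 196.63679637]
 [  0.           0.           1.        ]] [[-0.73226636  0.68086297 -0.01454611]
 [ 0.42732868  0.44275021 -0.78826547]
 [-0.53026048 -0.58343626 -0.61516336]] [ 0.40212847 -0.16407844  1.46778676]
```

View pics/top0.png

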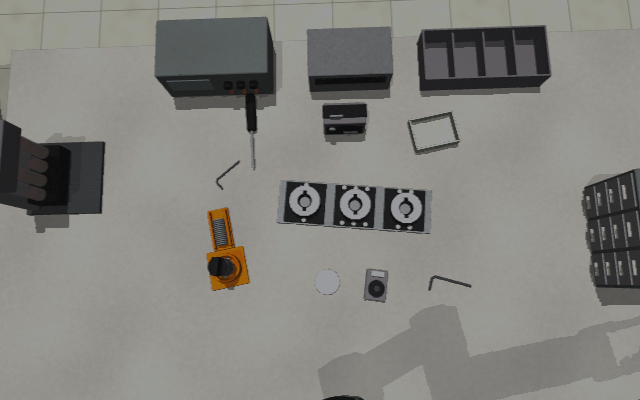

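View pics/scene0.png

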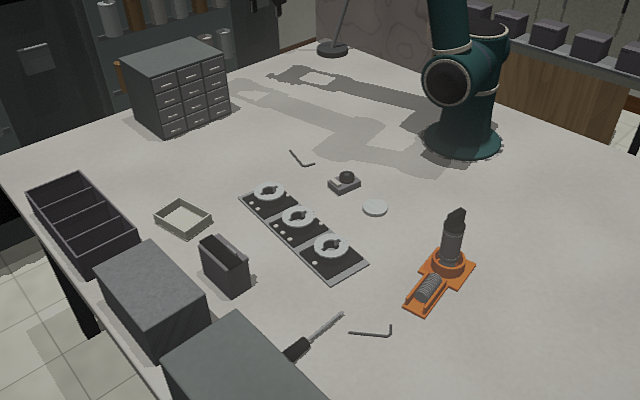

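The top view shows the cradle cup at about (228,268), with the tube cap at about (220,266). The sockets are at about (305,201), (355,205) and (406,208). Next I enlarge both areas.

```bash
python3 - <<'E'
import cv2,numpy as np
a=cv2.imread("pics/top0.png"); s=cv2.imread("pics/scene0.png")
r=lambda i,x,y,w,h:cv2.resize(i[y:y+h,x:x+w],(w*5,h*5),interpolation=cv2.INTER_CUBIC)
A=r(a,275,175,160,60);B=np.hstack([r(a,200,235,60,60),r(s,420,200,100,60)])
cv2.imwrite("pics/z1.png",np.vstack([A,B]))
E
cat > h.py <<'E'
from workcell import sensors, optics, order, bot
import numpy as np,cv2
from scipy.spatial.transform import Rotation as Ro
def ray(n,uv,z,c=None):
    c=c or optics.camera_info(n);R,t,K=c['R'],c['t'],c['mtx']
    C=-R.T@t;d=R.T@np.linalg.solve(K,[*uv,1]);return C+d*(z-C[2])/d[2]
def proj(n,X,c=None):
    c=c or optics.camera_info(n);p=c['mtx']@(c['R']@np.asarray(X)+c['t']);return p[:2]/p[2]
E
python3 - <<'E'
from h import *
for p in [(305,201),(355,205),(406,208)]: print(ray("top",p,.0405))
for p,z in [((220,266),.154),((229,267),.036)]: print(ray("top",p,z))
print(ray("scene",(457,212),.154))
E
```

```text
[0.59683273 0.08413127 0.0405    ]
[ 0.58376442 -0.03358972  0.0405    ]
[ 0.57308594 -0.1529945   0.0405    ]
[0.44647209 0.26038678 0.154     ]
[0.44725022 0.26486634 0.036     ]
[0.45042505 0.27570423 0.154     ]
```

View pics/z1.png

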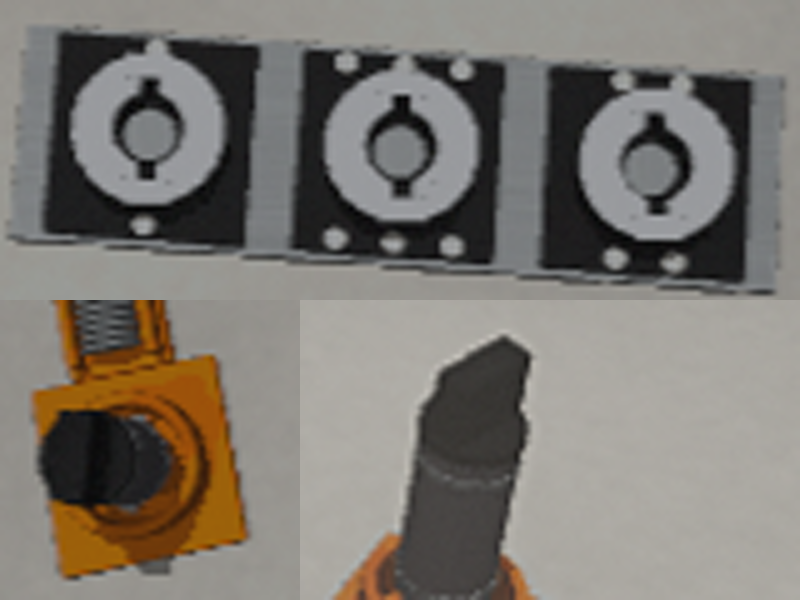

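Bay order by image: left (y≈+0.084) has one stud, the middle has three, and the right (y≈−0.153) has two. The bar lies roughly along world −x. I'll plan the move above the tube with the yaw flipped by π, which keeps wrist range free for the later clockwise turn.

```bash
cat >> h.py <<'E'
def pose():
    s=sensors.read_state();return np.array(s['tool_pos']),Ro.from_rotvec(s['tcp_rot'])
def yaw(R): x=R.as_matrix()[:,0];return np.arctan2(x[1],x[0])
def down(psi): return Ro.from_matrix(np.array([[np.cos(psi),np.sin(psi),0],[np.sin(psi),-np.cos(psi),0],[0,0,-1]]))
def plan(wps,start=None):
    """wps: list of (pos,yaw,n); polar interpolation about base; rows rounded, error fed forward"""
    p,R=start or pose(); rows=[]
    for tp,ty,n in wps:
        a0=np.array([np.hypot(*p[:2]),np.arctan2(p[1],p[0]),p[2],np.unwrap([ty,yaw(R)])[1]])
        # yaw goes along the direct numerical way ty-a0[3] as given
        tp=np.array(tp);a1=np.array([np.hypot(*tp[:2]),np.arctan2(tp[1],tp[0]),tp[2],ty])
        a0[3]=yaw(R)
        for k in range(1,n+1):
            a=a0+(a1-a0)*k/n; tgt=np.array([a[0]*np.cos(a[1]),a[0]*np.sin(a[1]),a[2]])
            d=np.round(R.inv().apply(tgt-p)*100,1); w=np.round((R.inv()*down(a[3])).as_rotvec(),2); 
            if n>2: w[:2]=np.where(abs(w[:2])<.015,0,w[:2])
            rows.append([float(x)+0. for x in [*d,*w]]); p=p+R.apply(d/100); R=R*Ro.from_rotvec(w)
    for i in range(0,len(rows),5): print(str(rows[i:i+5]).replace('.0,',',').replace('.0]',']').replace(' ',''))
    print('end',p.round(4),yaw(R))
E
python3 - <<'E'
from h import *
plan([((.448,.265,.27),np.pi-.09,30)])
E
```

```text
[[4.1,-0.6,-0.1,0,0,-0.09],[4.1,-0.6,-0.2,0,0,-0.1],[4.1,-0.3,-0.1,0,0,-0.09],[4.1,-0.3,-0.1,0,0,-0.09],[4,-0.1,-0.2,0,0,-0.1]]
[[4,0,-0.1,0,0,-0.09],[4,0.1,-0.1,0,0,-0.09],[3.9,0.3,-0.1,0,0,-0.1],[3.9,0.3,-0.2,0,0,-0.09],[3.9,0.5,-0.1,0,0,-0.09]]
[[3.8,0.6,-0.1,0,0,-0.09],[3.8,0.7,-0.2,0,0,-0.1],[3.7,0.8,-0.1,0,0,-0.09],[3.6,0.9,-0.1,0,0,-0.09],[3.6,1,-0.1,0,0,-0.1]]
[[3.6,1.1,-0.2,0,0,-0.09],[3.4,1.2,-0.1,0,0,-0.09],[3.4,1.3,-0.1,0,0,-0.1],[3.4,1.4,-0.1,0,0,-0.09],[3.2,1.4,-0.2,0,0,-0.09]]
[[3.2,1.6,-0.1,0,0,-0.1],[3.1,1.6,-0.1,0,0,-0.09],[3,1.8,-0.1,0,0,-0.09],[3,1.7,-0.2,0,0,-0.1],[2.8,1.9,-0.1,0,0,-0.09]]
[[2.8,2,-0.1,0,0,-0.09],[2.7,1.9,-0.1,0,0,-0.09],[2.6,2.1,-0.2,0,0,-0.1],[2.5,2.1,-0.1,0,0,-0.09],[2.5,2.2,-0.1,0,0,-0.09]]
end [0.4479 0.2653 0.2698] 3.0478319391677404
```

>>> play_rows(
  commands=[
    [4.1,-0.6,-0.1,0,0,-0.09],
    [4.1,-0.6,-0.2,0,0,-0.1],
    [4.1,-0.3,-0.1,0,0,-0.09],
    [4.1,-0.3,-0.1,0,0,-0.09],
    [4,-0.1,-0.2,0,0,-0.1],
  ],
)

```text
time: 0.52
tool_pos: [0.3491, -0.5471, 0.2374]
tcp_rot: [-2.932, -1.124, -0.0]
wrist_force: [0.4, -0.4, 0.3]
width: 1.002
grip_force: 0.0
```

>>> play_rows(
  commands=[
    [4,0,-0.1,0,0,-0.09],
    [4,0.1,-0.1,0,0,-0.09],
    [3.9,0.3,-0.1,0,0,-0.1],
    [3.9,0.3,-0.2,0,0,-0.09],
    [3.9,0.5,-0.1,0,0,-0.09],
  ],
)

```text
time: 0.93
tool_pos: [0.4787, -0.399, 0.2438]
tcp_rot: [-2.599, -1.764, 0.0]
wrist_force: [1.0, -0.9, -0.1]
width: 0.997
grip_force: 0.0
```

>>> play_rows(
  commands=[
    [3.8,0.6,-0.1,0,0,-0.09],
    [3.8,0.7,-0.2,0,0,-0.1],
    [3.7,0.8,-0.1,0,0,-0.09],
    [3.6,0.9,-0.1,0,0,-0.09],
    [3.6,1,-0.1,0,0,-0.1],
  ],
)

```text
time: 1.35
tool_pos: [0.5537, -0.2259, 0.2497]
tcp_rot: [-2.117, -2.32, 0.0]
wrist_force: [0.3, 0.8, 0.1]
width: 1.002
grip_force: 0.0
```

>>> play_rows(
  commands=[
    [3.6,1.1,-0.2,0,0,-0.09],
    [3.4,1.2,-0.1,0,0,-0.09],
    [3.4,1.3,-0.1,0,0,-0.1],
    [3.4,1.4,-0.1,0,0,-0.09],
    [3.2,1.4,-0.2,0,0,-0.09],
  ],
)

```text
time: 1.77
tool_pos: [0.5695, -0.0454, 0.2565]
tcp_rot: [-1.532, -2.742, 0.0]
wrist_force: [0.6, 0.4, -1.3]
width: 1.003
grip_force: 0.0
```

>>> play_rows(
  commands=[
    [3.2,1.6,-0.1,0,0,-0.1],
    [3.1,1.6,-0.1,0,0,-0.09],
    [3,1.8,-0.1,0,0,-0.09],
    [3,1.7,-0.2,0,0,-0.1],
    [2.8,1.9,-0.1,0,0,-0.09],
  ],
)

```text
time: 2.18
tool_pos: [0.5316, 0.1233, 0.2629]
tcp_rot: [-0.851, -3.024, 0.0]
wrist_force: [0.5, 0.4, 0.0]
width: 0.997
grip_force: 0.0
```

>>> play_rows(
  commands=[
    [2.8,2,-0.1,0,0,-0.09],
    [2.7,1.9,-0.1,0,0,-0.09],
    [2.6,2.1,-0.2,0,0,-0.1],
    [2.5,2.1,-0.1,0,0,-0.09],
    [2.5,2.2,-0.1,0,0,-0.09],
  ],
)

```text
time: 2.6
tool_pos: [0.447, 0.266, 0.2689]
tcp_rot: [-0.14, -3.138, 0.0]
wrist_force: [0.4, -0.0, -0.3]
width: 1.0
grip_force: 0.0
```

>>> play_rows(
  commands=[
    [0,0,0,0,0,0],
    [0,0,0,0,0,0],
  ],
)

```text
time: 2.77
tool_pos: [0.4469, 0.2658, 0.269]
tcp_rot: [-0.143, -3.138, 0.001]
wrist_force: [0.1, -0.9, -0.8]
width: 1.001
grip_force: 0.0
```

Run:
```python
from h import *
p,R=pose();print(p,yaw(R),R.as_matrix().round(3),sensors.read_state()['q'],sensors.read_state()['wrist_force'])
c=optics.camera_info("wrist");im=optics.read_camera("wrist")
print(c)
cv2.imwrite("pics/w1.png",im[:,:,::-1])
```

```text
[0.44687809 0.26576832 0.26896299] 3.0506336688449998 [[-0.996  0.091 -0.   ]
 [ 0.091  0.996 -0.   ]
 [ 0.    -0.    -1.   ]] [ 4.88767996e-01 -5.35987550e-02  1.88346222e+00 -2.27362395e-04
  1.31223249e+00 -9.91011225e-01] [ 0.07882132 -0.90345799 -0.84359995]
{'mtx': array([[310.2873932 ,   0.        , 316.72920287],
       [  0.        , 310.2873932 , 198.11515898],
       [  0.        ,   0.        ,   1.        ]]), 'R': array([[ 0.09125266,  0.99582701, -0.00123386],
       [ 0.95392473, -0.08705717,  0.28713874],
       [ 0.28583309, -0.02737919, -0.95788821]]), 't': array([-0.30459398, -0.45146631,  0.29487684])}
```

View pics/w1.png

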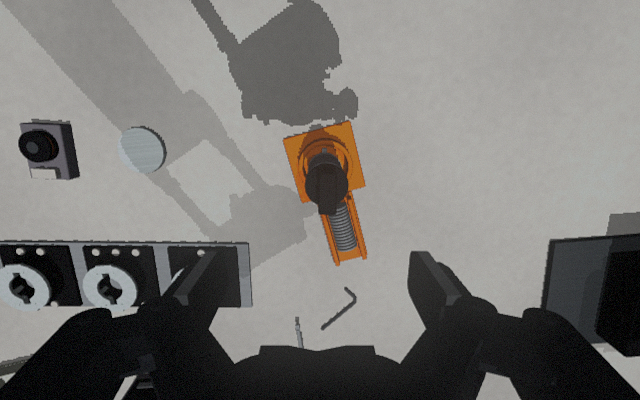

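The wrist view shows the bar's near end at about (328,210) and the cap at (325,180), close to the middle between the fingers. I enlarge this area.

Run:
```python
from h import *
im=cv2.imread("pics/w1.png")[120:270,260:400]
b=cv2.convertScaleAbs(cv2.resize(im,None,fx=4,fy=4,interpolation=cv2.INTER_CUBIC),alpha=1.8,beta=10)
cv2.imwrite("pics/w1z.png",b)
p,_=pose();print(proj("wrist",p))
```

```text
[317.75411205 255.00451768]
```

View pics/w1z.png

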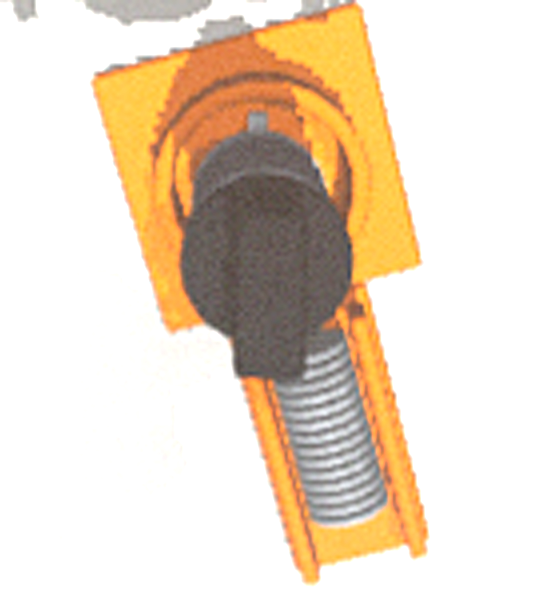

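Run:
```python
from h import *
q=ray("wrist",(327.5,193.8),.154);print(q)
for v in (173.8,214): print(ray("wrist",(327.5,v),.154))
p,R=pose();print(R.inv().apply(q-p)*100)
for n in("top","scene"): print(n,proj(n,q))
```

```text
[0.44884259 0.27340362 0.154     ]
[0.43128829 0.27486937 0.154     ]
[0.46727241 0.27186476 0.154     ]
[-0.04177437  0.86936592 11.49424923]
top [213.8018148  265.02641723]
scene [456.48054922 211.0721453 ]
```

>>> play_rows(
  commands=[
    [0,0.3,2.8,0,0,0],
    [0,0.3,2.8,0,0,0],
    [0,0.3,2.8,0,0,0],
    [0,0,2.8,0,0,0],
    [0,0,2.8,0,0,0],
  ],
)

```text
time: 3.23
tool_pos: [0.4498, 0.2723, 0.1279]
tcp_rot: [0.152, 3.137, -0.0]
wrist_force: [-0.2, 0.7, -1.0]
width: 0.998
grip_force: 0.0
```

>>> play_rows(
  commands=[
    [0,0,0,0,0,0],
    [0,0,0,0,0,0],
    [0,0,0,0,0,0],
  ],
)

```text
time: 3.48
tool_pos: [0.4502, 0.2733, 0.1305]
tcp_rot: [0.15, 3.137, 0.001]
wrist_force: [-0.4, -0.0, 1.1]
width: 0.999
grip_force: 0.0
```

>>> play_rows(
  commands=[
    [0,0,0,0,0,0],
    [0,0,0,0,0,0],
    [0,0,0,0,0,0],
    [0,0,0,0,0,0],
    [0,0,0,0,0,0],
  ],
  grip=1,
  force=70,
)

```text
time: 3.9
tool_pos: [0.4493, 0.274, 0.1301]
tcp_rot: [0.147, 3.137, 0.001]
wrist_force: [-1.1, -0.1, 0.1]
width: 0.297
grip_force: 0.0
```

>>> play_rows(
  commands=[
    [0,0,0,0,0,0],
    [0,0,0,0,0,0],
    [0,0,0,0,0,0],
    [0,0,0,0,0,0],
    [0,0,0,0,0,0],
  ],
)

```text
time: 4.32
tool_pos: [0.4494, 0.2741, 0.13]
tcp_rot: [0.147, 3.137, 0.001]
wrist_force: [-0.4, -0.3, 5.5]
width: 0.175
grip_force: 69.5
```

>>> play_rows(
  commands=[
    [0,0,-0.5,0,0,0],
    [0,0,-1.5,0,0,0],
    [0,0,-2.5,0,0,0],
    [0,0,-2.5,0,0,0],
    [0,0,-2,0,0,0],
  ],
)

```text
time: 4.73
tool_pos: [0.448, 0.2731, 0.2193]
tcp_rot: [-0.147, -3.136, 0.002]
wrist_force: [0.1, 0.3, -3.4]
width: 0.174
grip_force: 68.7
```

>>> play_rows(
  commands=[
    [0,0,0,0,0,0],
    [0,0,0,0,0,0],
    [0,0,0,0,0,0],
    [0,0,0,0,0,0],
  ],
)

```text
time: 5.07
tool_pos: [0.4473, 0.2728, 0.2165]
tcp_rot: [-0.147, -3.134, 0.004]
wrist_force: [0.1, -0.0, -3.4]
width: 0.172
grip_force: 68.7
```

Run:
```python
from h import *
f=[]
for i in range(12):
    c=optics.camera_info("wrist");im=optics.read_camera("wrist");s=sensors.read_state();f.append([*s['wrist_force'],*s['torque']])
print(np.mean(f,0),np.std(f,0));p,R=pose();print(p,yaw(R))
print(s['width'],s['grip_force'])
cv2.imwrite("pics/w2.png",im[:,:,::-1])
```

```text
[ 0.21252152  0.13242029 -2.92041177  0.01252598 -0.00394918  0.00319709] [0.2952739  0.45075498 0.53339751 0.02916345 0.02862059 0.02828217]
[0.44894846 0.27370312 0.21936209] 3.0477796837008353
0.17121325563154755 68.69150876998901
```

View pics/w2.png

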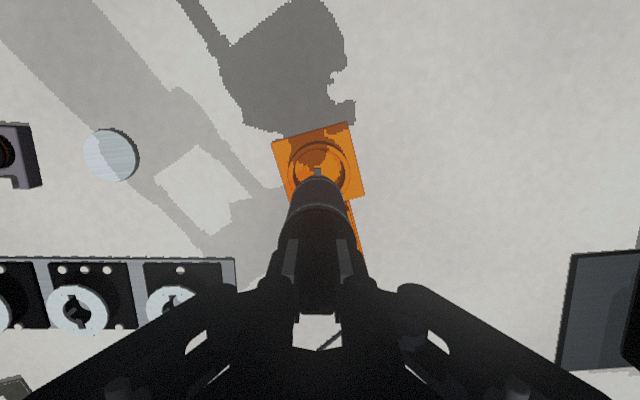

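The reading of about −2.9 N is close to the 300 g limit. I'll average more samples, and cross-check with joint torques at the start posture's radius and height, where I have an unloaded reading.

Run:
```python
from h import *
plan([((.644,.199,.2305),np.pi-.09,6)])
print(np.hypot(.172,.6525))
```

```text
[[-3.3,-0.4,-0.2,0,0,0],[-3.3,-0.6,-0.2,0,0,0],[-3.4,-0.8,-0.2,0,0,0],[-3.4,-1,-0.1,0,0,0],[-3.4,-1.3,-0.2,0,0,0]]
[[-3.3,-1.5,-0.2,0,0,0]]
end [0.6438 0.1991 0.2304] 3.0477796837008353
0.6747890411084044
```

>>> play_rows(
  commands=[
    [-3.3,-0.4,-0.2,0,0,0],
    [-3.3,-0.6,-0.2,0,0,0],
    [-3.4,-0.8,-0.2,0,0,0],
    [-3.4,-1,-0.1,0,0,0],
    [-3.4,-1.3,-0.2,0,0,0],
  ],
)

```text
time: 6.08
tool_pos: [0.6137, 0.217, 0.2282]
tcp_rot: [0.146, 3.138, 0.001]
wrist_force: [0.3, 1.2, -3.7]
width: 0.169
grip_force: 68.5
```

>>> play_rows(
  commands=[
    [-3.3,-1.5,-0.2,0,0,0],
    [0,0,0,0,0,0],
    [0,0,0,0,0,0],
    [0,0,0,0,0,0],
  ],
)

```text
time: 6.42
tool_pos: [0.6434, 0.199, 0.2296]
tcp_rot: [-0.149, -3.136, -0.0]
wrist_force: [-0.1, 0.3, -3.4]
width: 0.171
grip_force: 68.6
```

Run:
```python
from h import *
f=[];t=[];P=[];q=[]
for i in range(50):
    im=optics.read_camera("wrist");s=sensors.read_state();f.append([*s['wrist_force'],*s['torque']]);t.append(s['joint_torque']);P.append(s['tool_pos']);q.append(s['q'])
f=np.array(f);print(f.mean(0),f.std(0),f[:,2].round(1))
print(np.mean(t,0),np.std(t,0),np.mean(q,0),np.mean(P,0),np.std(P,0),s['time'])
```

```text
[ 0.01249171 -0.12470374 -3.10967292  0.00514207  0.00353516  0.01009382] [0.49617622 0.42591431 0.52439329 0.02869521 0.0277169  0.02715121] [-4.  -3.1 -3.1 -3.1 -2.8 -2.7 -2.7 -3.3 -3.5 -2.9 -2.6 -3.2 -3.5 -3.
 -2.6 -2.6 -2.4 -3.1 -2.3 -2.9 -2.1 -2.6 -4.  -3.7 -3.5 -2.9 -2.9 -3.8
 -3.  -2.5 -3.2 -2.3 -4.2 -4.1 -2.3 -3.3 -4.2 -2.8 -2.7 -3.2 -3.3 -3.1
 -3.8 -3.7 -3.6 -3.  -3.3 -3.2 -2.6 -2.8]
[-3.48362453e-02 -5.34635992e+01 -3.84467311e+01 -2.08881548e-03
  8.00000326e-04  2.34362108e-04] [0.14558077 0.12209369 0.06614684 0.01049102 0.00830591 0.00049037] [ 2.63194714e-01  2.62105590e-01  1.60804599e+00  4.11568873e-05
  1.27149108e+00 -1.21400474e+00] [0.64358963 0.19921427 0.23030091] [0.00033971 0.00025301 0.0001314 ] 8.9167
```

>>> play_rows(
  commands=[
    [-0.14,0.06,-0.07,0,0,0],
    [0,0,0,0,0,0],
    [0,0,0,0,0,0],
  ],
)

```text
time: 9.17
tool_pos: [0.6454, 0.1996, 0.2311]
tcp_rot: [0.147, 3.138, 0.0]
wrist_force: [0.1, -0.3, -2.9]
width: 0.169
grip_force: 68.6
```

Run:
```python
from h import *
f=[];t=[];P=[];q=[]
for i in range(80):
    im=optics.read_camera("wrist");s=sensors.read_state();f.append([*s['wrist_force'],*s['torque']]);t.append(s['joint_torque']);P.append(s['tool_pos']);q.append(s['q'])
f=np.array(f);print(f.mean(0),f.std(0)/9)
print(np.mean(t,0),np.std(t,0),np.mean(q,0),np.std(q,0),np.mean(P,0),np.std(P,0),s['time'])
```

```text
[-2.78408912e-02 -1.81596591e-02 -3.14118941e+00  6.93948050e-03
 -2.52933474e-03 -8.81638376e-03] [0.05266906 0.05518118 0.05882348 0.0034912  0.00329992 0.00381558]
[ 1.03179363e-04 -5.36647883e+01 -3.84655871e+01  2.36735124e-04
  2.06593051e-03  1.24445186e-06] [8.35148663e-04 4.78995808e-03 9.83650655e-03 1.31641291e-04
 1.28669210e-03 1.50082279e-05] [ 2.63081898e-01  2.64750041e-01  1.60348561e+00  8.13250371e-06
  1.27335736e+00 -1.21392361e+00] [2.01442893e-05 2.65562987e-05 3.55067943e-05 2.21091813e-05
 1.91105439e-05 1.95162105e-05] [0.64520439 0.19955925 0.23098445] [1.79028148e-05 1.71470514e-05 1.79729224e-05] 13.1667
```

Both measures agree: 3.14 N on the wrist, and 325 g from the shoulder torque at the matching posture. That makes it part filled, so the two-stud bay at about (0.573, −0.153). I'll go beside it for a close look.

Run:
```python
from h import *
plan([((.62,-.152,.222),np.pi-.09,10)])
```

```text
[[-1,-3.5,0.1,0,0,0],[-0.7,-3.6,0.1,0,0,0],[-0.6,-3.6,0.1,0,0,0],[-0.3,-3.5,0.1,0,0,0],[-0.2,-3.6,0,0,0,0]]
[[0,-3.6,0.1,0,0,0],[0.2,-3.5,0.1,0,0,0],[0.4,-3.5,0.1,0,0,0],[0.6,-3.4,0.1,0,0,0],[0.8,-3.4,0.1,0,0,0]]
end [ 0.6202 -0.1517  0.222 ] 3.047796670181488
```

>>> play_rows(
  commands=[
    [-1,-3.5,0.1,0,0,0],
    [-0.7,-3.6,0.1,0,0,0],
    [-0.6,-3.6,0.1,0,0,0],
    [-0.3,-3.5,0.1,0,0,0],
    [-0.2,-3.6,0,0,0,0],
  ],
)

```text
time: 13.58
tool_pos: [0.6564, 0.0183, 0.2268]
tcp_rot: [0.146, 3.138, 0.0]
wrist_force: [-0.1, -0.2, -3.5]
width: 0.171
grip_force: 69.1
```

>>> play_rows(
  commands=[
    [0,-3.6,0.1,0,0,0],
    [0.2,-3.5,0.1,0,0,0],
    [0.4,-3.5,0.1,0,0,0],
    [0.6,-3.4,0.1,0,0,0],
    [0.8,-3.4,0.1,0,0,0],
  ],
)

```text
time: 14.0
tool_pos: [0.62, -0.1534, 0.2221]
tcp_rot: [0.147, 3.137, -0.0]
wrist_force: [0.9, -0.5, -2.9]
width: 0.171
grip_force: 69.1
```

>>> play_rows(
  commands=[
    [0,0,0,0,0,0],
    [0,0,0,0,0,0],
    [0,0,0,0,0,0],
    [0,0,0,0,0,0],
  ],
)

```text
time: 14.33
tool_pos: [0.6206, -0.1507, 0.2221]
tcp_rot: [0.146, 3.138, 0.001]
wrist_force: [-0.3, 0.5, -3.4]
width: 0.174
grip_force: 69.5
```

Run:
```python
from h import *
p,R=pose();c=optics.camera_info("wrist");im=optics.read_camera("wrist")[:,:,::-1]
np.savez("c3.npz",**c);cv2.imwrite("pics/w3.png",im)
print(p,yaw(R),proj("wrist",(.573,-.153,.0405),c),proj("wrist",p-[0,0,.122],c))
cv2.imwrite("pics/w3z.png",cv2.convertScaleAbs(cv2.resize(im[70:270,220:420],None,fx=3,fy=3,interpolation=cv2.INTER_CUBIC),alpha=1.3,beta=0))
```

```text
[ 0.62055371 -0.15072265  0.22210515] 3.048519718795108 [310.73034964 131.31947625] [317.34048249 191.13318378]
```

View pics/w3z.png

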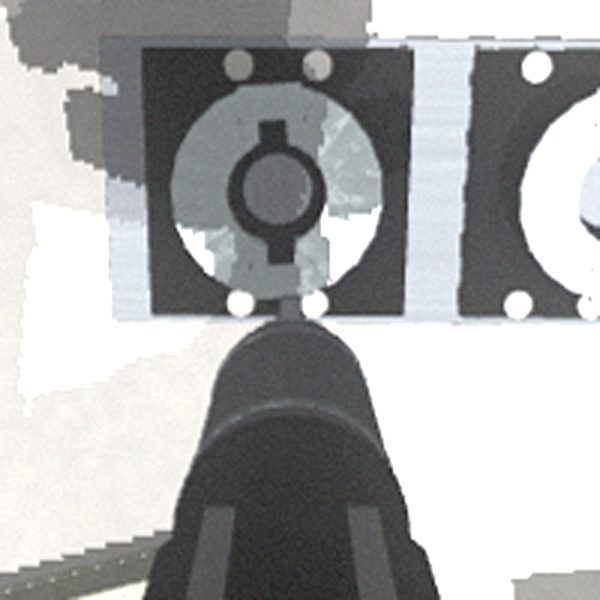

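The crop shows the two-stud bay. The ring is centred at about (277,192) in the crop, and the slots run from (272.5,123) to (282,262).

Run:
```python
from h import *
c=dict(np.load("c3.npz"))
g=lambda u,v:ray("wrist",(220+(u+.5)/3-.5,70+(v+.5)/3-.5),.0405,c)
C=g(277,192);a=g(272.5,123);b=g(282,262);d=b-a;print(C,(a+b)/2,np.hypot(*d[:2]),np.arctan2(d[1],d[0]))
for e in [(171,192),(382,192),(277,83),(277,300)]: print(g(*e))
plan([((C[0],C[1],.19),np.pi+np.arctan2(d[1],d[0]),3)])
```

```text
[ 0.57547479 -0.1519352   0.0405    ] [ 0.57614536 -0.15188043  0.0405    ] 0.046912396255202535 -0.02832188860467537
[ 0.57208854 -0.18807379  0.0405    ]
[ 0.57882891 -0.11613954  0.0405    ]
[ 0.54013801 -0.14846691  0.0405    ]
[ 0.61287381 -0.15560591  0.0405    ]
[[1.5,-0.2,1.1,0,0,-0.02],[1.5,-0.2,1,0,0,-0.02],[1.5,-0.1,1.1,0,0,-0.02]]
end [ 0.5754 -0.1522  0.1901] 3.109148158901709
```

Run:
```python
from h import *
c=dict(np.load("c3.npz"));p,R=pose()
for z in (.010,.015):
  for y in(-.003,.003):
    X=p-[0,0,.122]+np.array([0,0,z])+R.apply([.023,y,0]); uv=proj("wrist",X,c); print(((uv-[220,70]+.5)*3-.5).round(1))
```

```text
[283.1 294.3]
[304.8 294.2]
[283.  297.8]
[305.  297.8]
```

>>> play_rows(
  commands=[
    [1.5,-0.2,1,0,0,-0.02],
    [1.5,-0.2,1,0,0,-0.02],
    [1.4,-0.1,1,0,0,-0.02],
    [0,0,0,0,0,0],
    [0,0,0,0,0,0],
  ],
)

```text
time: 14.8
tool_pos: [0.5756, -0.1521, 0.1914]
tcp_rot: [-0.052, -3.14, -0.001]
wrist_force: [0.7, 0.8, -3.0]
width: 0.171
grip_force: 69.4
```

Run:
```python
from h import *
for i in range(3):
    im=optics.read_camera("wrist"); p,R=pose(); print(p,yaw(R))
c=optics.camera_info("wrist");im=im[:,:,::-1]
np.savez("c4.npz",**c)
cv2.imwrite("pics/w4z.png",cv2.convertScaleAbs(cv2.resize(im[100:280,230:410],None,fx=3,fy=3,interpolation=cv2.INTER_CUBIC),alpha=1.5,beta=0))
```

```text
[ 0.5768766  -0.15254181  0.19248397] 3.1085243137913907
[ 0.57749987 -0.1528431   0.1930471 ] 3.108527434692279
[ 0.57769409 -0.15309232  0.193277  ] 3.108458483421741
```

View pics/w4z.png

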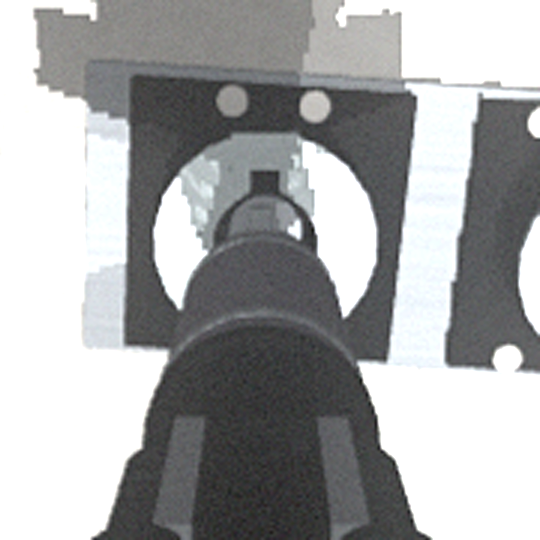

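The slot at (264,178) and the lug at (262,210) line up. I let it settle and then work out the residual.

>>> play_rows(
  commands=[
    [0,0,0,0,0,0],
    [0,0,0,0,0,0],
    [0,0,0,0,0,0],
    [0,0,0,0,0,0],
    [0,0,0,0,0,0],
  ],
)

```text
time: 15.37
tool_pos: [0.5761, -0.1534, 0.1921]
tcp_rot: [0.053, 3.141, -0.0]
wrist_force: [0.0, 0.4, -2.2]
width: 0.171
grip_force: 69.4
```

Run:
```python
from h import *
c=dict(np.load("c4.npz"))
g=lambda u,v,z=.0405:ray("wrist",(230+(u+.5)/3-.5,100+(v+.5)/3-.5),z,c)
for e in [(152,235),(378,239),(264,172)]: print(g(*e))
p0=np.array([.57769,-.15309,.19328]);print('lug',g(262,197,.193-.122+.015))
for i in range(3):
    im=optics.read_camera("wrist"); p,R=pose(); print(p,yaw(R))
```

```text
[ 0.57204934 -0.18912781  0.0405    ]
[ 0.57582467 -0.11569571  0.0405    ]
[ 0.55269598 -0.15206038  0.0405    ]
lug [ 0.55203999 -0.1526522   0.086     ]
[ 0.57599663 -0.15341249  0.1919968 ] 3.1076822401250648
[ 0.57595399 -0.15343442  0.19197181] 3.1076693425087814
[ 0.57591428 -0.15341753  0.19191956] 3.1076238184263074
```

>>> play_rows(
  commands=[
    [-0.05,0.2,0.6,0,0,0],
    [0,0,1,0,0,0],
    [0,0,0.9,0,0,0],
    [0,0,0,0,0,0],
    [0,0,0,0,0,0],
  ],
)

```text
time: 15.93
tool_pos: [0.5752, -0.151, 0.165]
tcp_rot: [-0.053, -3.138, -0.002]
wrist_force: [-1.0, -0.1, -2.7]
width: 0.173
grip_force: 69.3
```

>>> play_rows(
  commands=[
    [0,0,0.2,0,0,0],
    [0,0,0.2,0,0,0],
    [0,0,0.2,0,0,0],
    [0,0,0.1,0,0,0],
    [0,0,0,0,0,0],
  ],
)

```text
time: 16.35
tool_pos: [0.5764, -0.1514, 0.1598]
tcp_rot: [-0.053, -3.141, -0.0]
wrist_force: [0.4, 0.3, -4.3]
width: 0.17
grip_force: 69.3
```

```bash
cat > st.py <<'E'
from h import *
f=[];P=[]
for i in range(3):
    optics.read_camera("wrist");s=sensors.read_state();f.append([*s['wrist_force'],*s['torque']]);p,R=pose();P.append([*p,yaw(R)])
print('t',s['time'],'F',np.mean(f,0).round(2),'P',np.array(P)[-1].round(4),'w',round(float(s['width']),3),'foot',round(P[-1][2]-.122-.006,4),'tilt',R.as_matrix()[:2,2].round(4))
E
python3 st.py
```

```text
t 16.5 F [-0.63  0.4  -2.75 -0.03  0.02  0.02] P [ 0.5766 -0.1514  0.1602  3.1078] w 0.168 foot 0.0322 tilt [ 0.0003 -0.0001]
```

>>> play_rows(
  commands=[
    [0,0,0.2,0,0,0],
    [0,0,0.2,0,0,0],
    [0,0,0.2,0,0,0],
    [0,0,0,0,0,0],
  ],
)

```text
time: 16.83
tool_pos: [0.5761, -0.1512, 0.1532]
tcp_rot: [-0.053, -3.14, -0.0]
wrist_force: [-0.3, -0.2, -3.8]
width: 0.173
grip_force: 69.5
```

>>> play_rows(
  commands=[
    [0,0,0.2,0,0,0],
    [0,0,0.2,0,0,0],
    [0,0,0,0,0,0],
  ],
)

```text
time: 17.08
tool_pos: [0.5761, -0.1513, 0.1494]
tcp_rot: [-0.053, -3.14, -0.0]
wrist_force: [0.9, 0.0, -2.7]
width: 0.173
grip_force: 69.5
```

```bash
python3 st.py
```

```text
t 17.2333 F [ 0.28  0.36 -2.93 -0.01 -0.    0.  ] P [ 0.5765 -0.1514  0.1499  3.1078] w 0.17 foot 0.0219 tilt [-0.0001  0.0001]
```

Foot is at 21.9 mm with no contact force, so the lugs are in the slots. I continue down to the plunger and press.

>>> play_rows(
  commands=[
    [0,0,0.2,0,0,0],
    [0,0,0.2,0,0,0],
    [0,0,0.2,0,0,0],
    [0,0,0,0,0,0],
  ],
)

```text
time: 17.57
tool_pos: [0.5761, -0.1512, 0.1433]
tcp_rot: [-0.053, -3.14, -0.0]
wrist_force: [-1.2, 0.6, -2.9]
width: 0.171
grip_force: 69.4
```

>>> play_rows(
  commands=[
    [0,0,0.2,0,0,0],
    [0,0,0.2,0,0,0],
    [0,0,0,0,0,0],
  ],
)

```text
time: 17.82
tool_pos: [0.5771, -0.1515, 0.1415]
tcp_rot: [0.053, 3.14, -0.0]
wrist_force: [-1.5, 0.9, 6.8]
width: 0.17
grip_force: 70.8
```

```bash
python3 st.py
```

```text
t 17.9667 F [-2.11  0.43  6.61  0.24  0.68  0.03] P [ 0.5772 -0.1515  0.142   3.1078] w 0.174 foot 0.014 tilt [ 0.0015 -0.0004]
```

>>> play_rows(
  commands=[
    [0,0,0.2,0,0,0],
    [0,0,0.2,0,0,0],
    [0,0,0.1,0,0,0],
    [0,0,0,0,0,0],
    [0,0,0,0,0,0],
  ],
)

```text
time: 18.38
tool_pos: [0.5775, -0.1516, 0.1379]
tcp_rot: [0.053, 3.139, -0.001]
wrist_force: [-4.0, 2.0, 9.6]
width: 0.174
grip_force: 71.4
```

```bash
python3 st.py
```

```text
t 18.5333 F [-3.38  1.28  9.88  0.37  1.04  0.03] P [ 0.5774 -0.1516  0.1379  3.1078] w 0.175 foot 0.0099 tilt [ 0.0021 -0.0005]
```

>>> play_rows(
  commands=[
    [0.06,0.02,0,0,0,0],
    [0,0,0,0,0,0.06],
    [0,0,0,0,0,0.06],
    [0,0,0,0,0,0.06],
    [0,0,0,0,0,0],
  ],
)

```text
time: 18.95
tool_pos: [0.5776, -0.1517, 0.1383]
tcp_rot: [0.339, 3.119, -0.001]
wrist_force: [-2.7, 0.6, 9.6]
width: 0.174
grip_force: 71.3
```

```bash
python3 st.py
```

```text
t 19.1 F [-2.36  0.63 10.08  0.18  0.72 -0.09] P [ 0.5776 -0.1518  0.1383  2.9277] w 0.17 foot 0.0103 tilt [ 0.0039 -0.0013]
```

>>> play_rows(
  commands=[
    [0,0,0,0,0,0.08],
    [0,0,0,0,0,0.08],
    [0,0,0,0,0,0.08],
    [0,0,0,0,0,0.08],
    [0,0,0,0,0,0],
  ],
)

```text
time: 19.52
tool_pos: [0.5776, -0.1518, 0.1383]
tcp_rot: [0.832, 3.025, -0.001]
wrist_force: [-1.5, 0.0, 10.4]
width: 0.172
grip_force: 71.3
```

```bash
python3 st.py
```

```text
t 19.6667 F [-1.97 -0.25  9.69  0.13  0.68 -0.11] P [ 0.5777 -0.1518  0.1383  2.6076] w 0.172 foot 0.0103 tilt [ 0.0041 -0.0014]
```

Turned 0.50 so far with friction torque of only about 0.1 Nm. I continue towards the stop.

>>> play_rows(
  commands=[
    [0,0,0,0,0,0.08],
    [0,0,0,0,0,0.08],
    [0,0,0,0,0,0.08],
    [0,0,0,0,0,0.04],
    [0,0,0,0,0,0],
  ],
)

```text
time: 20.08
tool_pos: [0.5776, -0.1517, 0.1383]
tcp_rot: [1.244, 2.88, 0.0]
wrist_force: [-1.7, 0.7, 9.2]
width: 0.169
grip_force: 71.3
```

```bash
python3 st.py
```

```text
t 20.2333 F [-3.05  0.31  9.66  0.19  0.7  -0.04] P [ 0.5776 -0.1517  0.1383  2.3277] w 0.173 foot 0.0103 tilt [ 0.004  -0.0013]
```

>>> play_rows(
  commands=[
    [0,0,0,0,0,0.03],
    [0,0,0,0,0,0.03],
    [0,0,0,0,0,0],
  ],
)

```text
time: 20.48
tool_pos: [0.5775, -0.1517, 0.1383]
tcp_rot: [1.329, 2.842, 0.001]
wrist_force: [-1.5, 0.5, 10.0]
width: 0.17
grip_force: 71.3
```

```bash
python3 st.py
```

```text
t 20.6333 F [-2.57  0.73  9.96  0.17  0.73 -0.04] P [ 0.5776 -0.1517  0.1383  2.2678] w 0.17 foot 0.0103 tilt [ 0.0038 -0.0013]
```

>>> play_rows(
  commands=[
    [0,0,0,0,0,0.03],
    [0,0,0,0,0,0],
  ],
)

```text
time: 20.8
tool_pos: [0.5774, -0.1519, 0.1383]
tcp_rot: [1.371, 2.822, 0.0]
wrist_force: [-2.8, 0.1, 9.5]
width: 0.169
grip_force: 71.3
```

```bash
python3 st.py
```

```text
t 20.95 F [-2.88  0.41  9.86  0.14  0.78  0.08] P [ 0.5774 -0.1518  0.1383  2.2382] w 0.169 foot 0.0103 tilt [ 0.0035 -0.0016]
```

>>> play_rows(
  commands=[
    [0,0,0,0,0,0.03],
    [0,0,0,0,0,0],
  ],
)

```text
time: 21.12
tool_pos: [0.5771, -0.152, 0.1383]
tcp_rot: [1.413, 2.802, -0.001]
wrist_force: [-4.1, -0.6, 10.1]
width: 0.171
grip_force: 71.4
```

```bash
python3 st.py
```

```text
t 21.2667 F [-3.44 -0.06 10.1   0.06  0.97  0.12] P [ 0.5771 -0.152   0.1383  2.2084] w 0.169 foot 0.0103 tilt [ 0.0029 -0.0019]
```

>>> play_rows(
  commands=[
    [0,0,0,0,0,0.03],
    [0,0,0,0,0,0],
  ],
)

```text
time: 21.43
tool_pos: [0.5771, -0.1521, 0.1383]
tcp_rot: [1.453, 2.781, -0.001]
wrist_force: [-4.5, -0.3, 10.9]
width: 0.168
grip_force: 71.7
```

```bash
python3 st.py
```

```text
t 21.5833 F [-3.5  -0.69 10.12 -0.03  1.04  0.55] P [ 0.577  -0.1521  0.1383  2.1796] w 0.172 foot 0.0103 tilt [ 0.0026 -0.0023]
```

The stop is felt: torque jumped to 0.55 Nm at 0.93 rad of turn. I let it up gently, keeping it turned.

>>> play_rows(
  commands=[
    [0,0,-0.2,0,0,0],
    [0,0,-0.2,0,0,0],
    [0,0,-0.2,0,0,0],
    [0,0,-0.1,0,0,0],
    [0,0,0,0,0,0],
  ],
)

```text
time: 22.0
tool_pos: [0.5759, -0.1514, 0.1411]
tcp_rot: [-1.455, -2.784, 0.001]
wrist_force: [1.5, -1.5, -10.5]
width: 0.171
grip_force: 69.1
```

```bash
python3 st.py
```

```text
t 22.15 F [  2.03  -2.79 -10.64  -0.68  -0.72   0.6 ] P [ 0.5758 -0.1513  0.1412  2.178 ] w 0.17 foot 0.0132 tilt [-0.0005 -0.0002]
```

>>> play_rows(
  commands=[
    [0,0,-0.1,0,0,0],
    [0,0,-0.1,0,0,0],
    [0,0,0,0,0,0],
  ],
)

```text
time: 22.4
tool_pos: [0.5755, -0.1511, 0.143]
tcp_rot: [-1.456, -2.783, 0.0]
wrist_force: [3.3, -2.9, -14.7]
width: 0.171
grip_force: 69.0
```

```bash
python3 st.py
```

```text
t 22.55 F [  3.55  -3.01 -16.4   -0.82  -1.06   0.58] P [ 0.5755 -0.1511  0.143   2.1778] w 0.168 foot 0.015 tilt [-0.001   0.0002]
```

>>> play_rows(
  commands=[
    [0,0,0.1,0,0,-0.03],
    [0,0,0.1,0,0,0],
    [0,0,0,0,0,0],
  ],
)

```text
time: 22.8
tool_pos: [0.5757, -0.1509, 0.1433]
tcp_rot: [-1.416, -2.804, -0.001]
wrist_force: [-1.0, -0.3, -3.3]
width: 0.176
grip_force: 70.5
```

```bash
python3 st.py
```

```text
t 22.95 F [-1.1  -0.48 -2.48 -0.17  0.34  0.01] P [ 0.5758 -0.151   0.1431  2.2068] w 0.169 foot 0.0151 tilt [0.0001 0.0003]
```

>>> play_rows(
  commands=[
    [0,0,0,0,0,-0.03],
    [0,0,0,0,0,-0.03],
    [0,0,0,0,0,0],
  ],
)

```text
time: 23.2
tool_pos: [0.5763, -0.1509, 0.1427]
tcp_rot: [1.329, 2.846, 0.001]
wrist_force: [-1.0, -0.3, -3.0]
width: 0.172
grip_force: 70.4
```

```bash
python3 st.py
```

```text
t 23.35 F [ 0.33 -0.53 -2.41  0.05  0.02  0.  ] P [ 0.5763 -0.151   0.1426  2.2667] w 0.17 foot 0.0146 tilt [0.001  0.0002]
```

Foot is at about 14.6 mm with residual forces near zero, so the lugs are up in the pockets. I centre the turn slightly and release.

>>> play_rows(
  commands=[
    [0,0,0,0,0,0.04],
    [0,0,0,0,0,0],
    [0,0,0,0,0,0],
  ],
)

```text
time: 23.6
tool_pos: [0.5762, -0.1512, 0.1426]
tcp_rot: [1.385, 2.819, 0.0]
wrist_force: [0.2, -0.3, -0.4]
width: 0.17
grip_force: 70.9
```

>>> play_rows(
  commands=[
    [0,0,0,0,0,0],
    [0,0,0,0,0,0],
    [0,0,0,0,0,0],
    [0,0,0,0,0,0],
    [0,0,0,0,0,0],
  ],
  grip=0,
)

```text
time: 24.02
tool_pos: [0.5761, -0.1512, 0.1422]
tcp_rot: [1.386, 2.819, 0.0]
wrist_force: [-0.6, -0.2, 0.2]
width: 0.871
grip_force: 0.0
```

>>> play_rows(
  commands=[
    [0,0,0,0,0,0],
    [0,0,0,0,0,0],
    [0,0,0,0,0,0],
  ],
)

```text
time: 24.27
tool_pos: [0.5759, -0.1511, 0.142]
tcp_rot: [1.386, 2.819, 0.0]
wrist_force: [0.6, 0.8, -0.3]
width: 1.003
grip_force: 0.0
```

>>> play_rows(
  commands=[
    [0,0,-1,0,0,0],
    [0,0,-2.5,0,0,0],
    [0,0,-3,0,0,0],
    [0,0,-3,0,0,0],
    [0,0,-3,0,0,0],
  ],
)

```text
time: 24.68
tool_pos: [0.5757, -0.1511, 0.2689]
tcp_rot: [-1.386, -2.819, -0.0]
wrist_force: [0.9, -0.4, -0.2]
width: 0.998
grip_force: 0.0
```

>>> play_rows(
  commands=[
    [0,0,0,0,0,0],
    [0,0,0,0,0,0],
    [0,0,0,0,0,0],
    [0,0,0,0,0,0],
  ],
)

```text
time: 25.02
tool_pos: [0.575, -0.1509, 0.2657]
tcp_rot: [-1.385, -2.817, 0.001]
wrist_force: [0.7, 0.2, -0.8]
width: 1.001
grip_force: 0.0
```

Run:
```python
from h import *
w=optics.read_camera("wrist")[:,:,::-1];s=optics.read_camera("scene")[:,:,::-1]
z=cv2.resize(s[150:310,230:410],None,fx=2.2,fy=2.2,interpolation=cv2.INTER_CUBIC)
w=w[40:392,140:540]
z=z[:352];cv2.imwrite("pics/end.png",np.hstack([w,z]))
c=optics.camera_info("wrist")
for f in (.0205,.018): # expected bar-top centre and bar axis ends if foot at f
    print(proj("wrist",(.576,-.152,f+.146),c)-[140,40], (proj("scene",(.576,-.152,f+.146))-[230,150])*2.2+400*np.array([1,0]))
print(sensors.read_state()['time'],sensors.read_state()['wrist_force'])
```

```text
[177.503689   160.49982067] [476.06327428 -12.13980189]
[177.50128823 159.61011401] [476.26444328 -10.04775807]
25.1167 [-0.36033188 -0.25500842  0.33467814]
```

View pics/end.png

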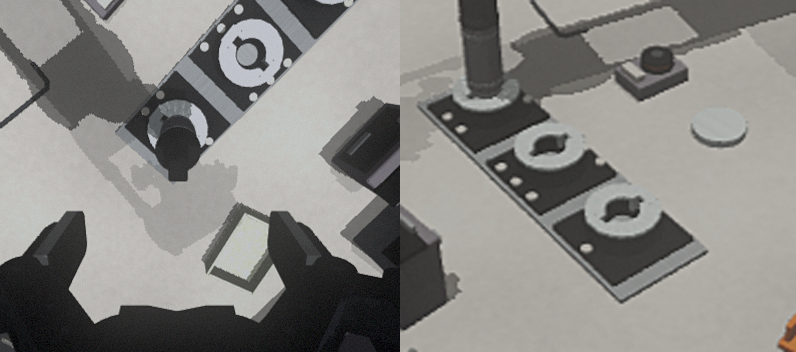

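The tube stands upright in the two-stud bay with its bar still along the release yaw (wrist crop about (177,160)). The hand is clear.

```bash
python3 -c "
from workcell import order
print(order.finish_job())"
```

```text
the job is handed in; nothing more can be done
None
```

The tube weighed about 320 g (part filled). I pressed and turned it to its stop in the two-stud bay, where it sits upright at the locked height; I let go and handed the job in at about 25 s, and no verdict was returned.

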